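Portion cleaning tablets into a stepping carrier

ROBOT

A 6-joint arm with a two-finger parallel gripper is mounted at the origin on a cart in front of the work surface, level with it; the furniture and walls round the work are solid. World frame = base frame: x ahead of the robot, y to its left, z up, the work surface at z = 0. Lengths are in m, angles in rad, forces in N, time in s.
With the tool pointing down it reaches from about 0.275 to 0.85 m from the base axis. Payload 5.2 kg.
Tool frame: the origin (TCP) lies at the very end of the fingers, on their centre line; the grasp point (between the pads) lies 19 mm behind it; z points along the fingers, y is the direction in which the jaws open and shut (so a half turn about z gives the same grasp; the last joint's range is limited). The gripper opens to 85 mm and grips with 20 to 120 N. Pads are 22 mm wide; open, the fingers measure 114 mm over their backs; the gripper's body (76 mm by 85 mm) begins 54 mm behind the grasp point. The pads swing forward as they close: fully open they stand 13 mm farther back than shut.
Start: joints at [-1.409, 0.259, 1.535, -0, 1.348, -0.203], TCP at [0.196, -0.514, 0.231] pointing down, gripper open.
Joint ranges: [-3.14, 3.14], [-0.91, 2.08], [0.19, 2.58], [-1.22, 4.36], [0.22, 2.71], [-3.12, 3.12]. Speed limits (rad/s): [2.57, 2.57, 3.14, 3.14, 3.14, 3.14].

INTERFACE

Orientations are given as a unit quaternion [w, x, y, z].
In Python, from plant import robot, effector, kin, eyes, ticket, models, readout gives the robot as it stands. Calls block until the motion is done:
- robot.movep(position, orientation): joint-space move of the TCP to a pose.
- robot.move_l(position, attitude=None, max_speed=0.15): straight line of the TCP; attitude=None keeps the orientation; max_speed is the mean speed in m/s.
- robot.goto_joints(angles): joint-space move.
- effector.move_gripper(opening, squeeze=None): finger opening in m; squeeze is the grip in N (None keeps the last); returns when the fingers have stopped.
- robot.wait(seconds).
- kin.solve_ik(position, orientation): joint angles nearest the present ones, or None.
- eyes.snapshot(name): name is "scene" or "top" or "wrist"; returns a dict with "color" (480x640x3 uint8, red, green, blue), "z_map" (480x640 float32, m along the optical axis (not along the pixel's ray), 0 where there is no reading), "fx", "fy", "cx", "cy" (pixels), "rvec" (rotation vector, rad) and "tvec" (3), from world to camera coordinates, as OpenCV has them. Camera axes: x right, y down, z forward; pixel columns grow to the right and rows downward; lengths in m; the calibration is good to about 2 mm. A picture is of the moment at which its call begins.
A pose or a line that the arm cannot do raises robot.PlanningError and nothing moves.
- ticket.job_done(): hands the job in, once; it reports no verdict.
Trained networks look in a picture, given as the dict that the camera call returned (one of the last four; its "shot" number tells which), for a name from the list of things; names that differ only in an ending like _2 or _b are one class to them, and where a whole thing is asked for, a point or a joint stands for the part that bears it (a point fixed in the world has none). Each returns a list of dicts, best first, with "p" (0 to 1); they miss things now and then, are a little off and sometimes report something else, mostly with a low value. They report only what shows in the picture. A call takes as long as a camera call.
- models.outline_of(picture, name): "region" (480x640 bool, what is visible of it) and "centre" ([row, column] in pixels, amid what is visible of it).
- models.place_of(picture, name): "centre" ([row, column] in pixels: a listed point, or the origin of a listed thing).
Readings, each from a call of its own:
- readout.current_time(): time.
- readout.current_joint_positions(): joint angles.
- readout.current_joint_velocities(): joint speeds.
- readout.current_joint_efforts(): joint torques, N m.
- readout.current_tool_pos(): TCP position.
- readout.current_ee_rot(): TCP orientation.
- readout.current_force(): force on the tool from outside, world axes, zero at the start.
- readout.current_ft_torque(): the same for the moment, N m.
- readout.current_finger_gap(): finger opening in m.
Only numpy, scipy, OpenCV 4.12 (cv2) and the standard library are available. Lean on these libraries where they do the work, as an engineer would, in place of code of your own. Each camera call takes 0.05 s, during which the arm holds its last target. There are 200 camera calls.

TASK

Put one cleaning tablet into each of the three wells of the sliding carrier. Step the carrier by its lug so that an empty well lies under the feeder's drop opening, then press a fingertip lightly on the front tablet of the channel and drag it along the channel until it drops flat into the well; repeat for the others. Do not lift tablets out, do not press hard on them (they crumble), and leave the other things where they are.

Things in the scene. Friction and masses are not known exactly. Their poses are not given: they have to be found in the camera images.
- feeder: fixed steel tablet feeder, 215 x 200 x 32 mm; origin on the worktop below its drop opening; x runs along its straight channel away from the opening to the closed end, z up. Channel 38.5 mm wide, floor 24 mm and 14 mm thick cheeks 30 mm above the worktop: a tablet in it (top at 32 mm) stands only 2 mm proud and cannot be pinched
- opening (a point): middle of the drop opening, at the height of the channel floor, 24 mm above the worktop; axes as the feeder's. The opening is 38.5 mm across and runs from feeder x = 20 mm (where the channel floor ends) to -23 mm (a 6 mm thick front lip, top at 30 mm, with a small pointer). A well is in place when centred under this point
- channel_end (a point): closed end of the channel: foot of the 8 mm high end wall, in the channel's middle line, on its floor; the hindmost tablet's edge starts 0.5 mm from it
- carrier (a joint): slide of the grey carrier (83 x 170 mm, top 22 mm above the worktop) under the opening, in m along the feeder's y; -0.060 to 0.060 between its stops, stays where it is left (about 2 N moves it). At 0 well_1 is under the opening, at -0.052 well_0, at +0.052 well_2
- lug (a point): middle of the top of the carrier's upright black lug, 12 mm (x) by 14 mm (y), 27 mm tall, top 49.5 mm above the worktop, at feeder x = -49 mm, level with the middle well; pinch or push it across y to move the carrier
- well_0 (a point): middle of the floor of a round well in the carrier, 46 mm across and 9.5 mm deep (a seated tablet's centre is 4 mm above this point); the wells are 52 mm apart; this is the one at the +y end
- well_1 (a point): middle of the floor of a round well in the carrier, 46 mm across and 9.5 mm deep (a seated tablet's centre is 4 mm above this point); the wells are 52 mm apart; this is the middle one
- well_2 (a point): middle of the floor of a round well in the carrier, 46 mm across and 9.5 mm deep (a seated tablet's centre is 4 mm above this point); the wells are 52 mm apart; this is the one at the -y end
- tablet_0: white pressed cleaning tablet, a flat disc 36 mm across and 8 mm thick with a small bevel, 20 g; origin at its centre, z along the disc's axis. It slides easily on the metal but rubber fingertips grip its face. The three are alike and lie flat, touching, in one row in the feeder's channel
- tablet_1: white pressed cleaning tablet, a flat disc 36 mm across and 8 mm thick with a small bevel, 20 g; origin at its centre, z along the disc's axis. It slides easily on the metal but rubber fingertips grip its face. The three are alike and lie flat, touching, in one row in the feeder's channel
- tablet_2: white pressed cleaning tablet, a flat disc 36 mm across and 8 mm thick with a small bevel, 20 g; origin at its centre, z along the disc's axis. It slides easily on the metal but rubber fingertips grip its face. The three are alike and lie flat, touching, in one row in the feeder's channel
- ramekin: bystander: small white ramekin, 69 mm across, 38 mm high, beside the channel; origin under its middle
- tin_small: bystander: small tin, 58 mm across, 72 mm high, beside the channel; origin under its middle
- timer: bystander: round kitchen timer, 62 mm across, 46 mm high; origin under its middle
- tape_roll: bystander: roll of tape lying flat, 67 mm across, 19 mm high; origin under its middle
- peeler: bystander: peeler lying flat, 170 x 25 x 18 mm; origin under its middle
- scissors: bystander: scissors lying flat, 206 x 84 x 11 mm; origin under their middle

How it is judged:
At the end, for the whole second after the job is handed in: Each of the three wells holds one tablet lying flat on its floor (centre within 9 mm of the well's middle and 1 to 6.5 mm above its floor, tilted less than 0.12 rad), tablets and carrier at rest (((horizontal distance between tablet_0 and well_0 below 0.009 m and z of tablet_0 in the frame of well_0 between 0.001 and 0.0065 m and angle between tablet_0's own z axis and vertical below 0.12 rad) or (horizontal distance between tablet_1 and well_0 below 0.009 m and z of tablet_1 in the frame of well_0 between 0.001 and 0.0065 m and angle between tablet_1's own z axis and vertical below 0.12 rad) or (horizontal distance between tablet_2 and well_0 below 0.009 m and z of tablet_2 in the frame of well_0 between 0.001 and 0.0065 m and angle between tablet_2's own z axis and vertical below 0.12 rad)) and ((horizontal distance between tablet_0 and well_1 below 0.009 m and z of tablet_0 in the frame of well_1 between 0.001 and 0.0065 m and angle between tablet_0's own z axis and vertical below 0.12 rad) or (horizontal distance between tablet_1 and well_1 below 0.009 m and z of tablet_1 in the frame of well_1 between 0.001 and 0.0065 m and angle between tablet_1's own z axis and vertical below 0.12 rad) or (horizontal distance between tablet_2 and well_1 below 0.009 m and z of tablet_2 in the frame of well_1 between 0.001 and 0.0065 m and angle between tablet_2's own z axis and vertical below 0.12 rad)) and ((horizontal distance between tablet_0 and well_2 below 0.009 m and z of tablet_0 in the frame of well_2 between 0.001 and 0.0065 m and angle between tablet_0's own z axis and vertical below 0.12 rad) or (horizontal distance between tablet_1 and well_2 below 0.009 m and z of tablet_1 in the frame of well_2 between 0.001 and 0.0065 m and angle between tablet_1's own z axis and vertical below 0.12 rad) or (horizontal distance between tablet_2 and well_2 below 0.009 m and z of tablet_2 in the frame of well_2 between 0.001 and 0.0065 m and angle between tablet_2's own z axis and vertical below 0.12 rad)) and linear speed of each of tablet_0, tablet_1, tablet_2 below 0.02 m/s and velocity of joint carrier between -0.01 and 0.01 m/s); the robot touches nothing.
It fails at once if a tablet is lifted out of the feeder (its centre higher than 55 mm over the worktop) (height (world z) of any of tablet_0, tablet_1, tablet_2 above 0.055 m).
It fails at once if the fingers press on a tablet with more than 60 N (contact force between the fingers and tablet_0 above 60 N or contact force between the fingers and tablet_1 above 60 N or contact force between the fingers and tablet_2 above 60 N).
It fails at once if a bystander is moved more than 30 mm (distance of any of ramekin, tin_small, timer, tape_roll, peeler, scissors from where it was at the start of the episode above 0.03 m).
It also fails if it takes over 72 s, if anything falls off the work surface, if the arm or the gripper's body presses on something with over 40 N, if the wrist force passes 120 N, or if a joint passes its speed limit or range.

## Working session

There is one attempt and no reset: what is moved stays moved. The work goes in short steps, each a Python script; the robot and the scene stay as the last script left them, time stands still between calls to the robot, and variables do not carry over. Pictures are saved under pics/ and viewed, about 8 in all and at most 12, crops included, and the job is handed in when it is done.

```bash
mkdir -p pics; ls
cat > h.py <<'E'
import numpy as np, cv2
from plant import robot, effector, kin, eyes, ticket, models, readout
def w(pic,rc,z):
    "pixel [row,col] -> world point on plane z"
    R=cv2.Rodrigues(np.array(pic["rvec"],float))[0]; t=np.array(pic["tvec"],float).ravel()
    d=R.T@np.array([(rc[1]-pic["cx"])/pic["fx"],(rc[0]-pic["cy"])/pic["fy"],1.]); c=-R.T@t
    return c+d*(z-c[2])/d[2]
def save(pic,name): cv2.imwrite("pics/"+name,pic["color"][:,:,::-1])
E
python3 - <<'E'
from h import *
np.set_printoptions(precision=4,suppress=True)
for cam in("top","scene"):
    p=eyes.snapshot(cam); save(p,cam+"0.png")
    for n,z in dict(feeder=0,opening=.024,channel_end=.024,lug=.0495,well_1=.0125,tablet_0=.028,ramekin=0,tin_small=0,timer=0,tape_roll=0,peeler=0,scissors=0).items():
        for r in models.place_of(p,n)[:4]: print(cam,n,round(r["p"],2),np.round(r["centre"],1),w(p,r["centre"],z))
E
```

```text
pics
top feeder 0.58 [261.3 355.4] [ 0.5167 -0.1027  0.    ]
top opening 0.73 [261.4 353. ] [ 0.5153 -0.0939  0.024 ]
top opening 0.61 [261.  354.8] [ 0.5165 -0.0988  0.024 ]
top channel_end 0.83 [209.6 357.6] [ 0.6581 -0.1032  0.024 ]
top channel_end 0.53 [282.5 162.9] [0.4427 0.4202 0.024 ]
top lug 0.58 [275.6 354.5] [ 0.4766 -0.0966  0.0495]
top well_1 0.96 [260.7 376. ] [ 0.5195 -0.1582  0.0125]
top well_1 0.89 [255.3 337.2] [ 0.5312 -0.051   0.0125]
top well_1 0.78 [258.7 354.8] [ 0.5233 -0.0997  0.0125]
top well_1 0.26 [232.  355.2] [ 0.5971 -0.0991  0.0125]
top tablet_0 0.7 [229.5 354.8] [ 0.6024 -0.0964  0.028 ]
top tablet_0 0.59 [217.9 354.3] [ 0.6343 -0.0943  0.028 ]
top tablet_0 0.48 [261.3 355.7] [ 0.5157 -0.1009  0.028 ]
top tablet_0 0.45 [244.1 355.5] [ 0.5625 -0.0992  0.028 ]
top ramekin 0.92 [224.1 297.4] [0.6156 0.0617 0.    ]
top ramekin 0.73 [243.3 358.1] [ 0.567 -0.109  0.   ]
top ramekin 0.38 [261.2 355.1] [ 0.5169 -0.1018  0.    ]
top tin_small 0.82 [226.5 408.8] [ 0.6184 -0.2497  0.    ]
top timer 0.63 [229.2 194.5] [0.5926 0.3477 0.    ]
top tape_roll 0.81 [27
[... 667 characters left out ...]
cene well_1 0.59 [246.6 348.5] [ 0.5267 -0.0592  0.0125]
scene tablet_0 0.62 [224.6 323.3] [ 0.6217 -0.1025  0.028 ]
scene tablet_0 0.58 [263.2 295.1] [0.5908 0.0922 0.028 ]
scene tablet_0 0.54 [224.5 331.9] [ 0.6026 -0.1139  0.028 ]
scene tablet_0 0.48 [230.3 343.2] [ 0.5633 -0.1013  0.028 ]
scene ramekin 0.74 [261.  296.2] [0.6161 0.0452 0.    ]
scene tin_small 0.74 [207.6 347.1] [ 0.634  -0.2664  0.    ]
scene timer 0.7 [336.4 229.9] [0.5881 0.3556 0.    ]
scene tape_roll 0.55 [213.  403.4] [ 0.4831 -0.315   0.    ]
scene tape_roll 0.16 [223.8 321.3] [ 0.6522 -0.1479  0.    ]
scene peeler 0.77 [204.3 431.4] [ 0.4333 -0.4041  0.    ]
scene scissors 0.67 [382.5 271.6] [0.4429 0.4258 0.    ]
```

Run:
```python
from h import *
from scipy.spatial.transform import Rotation as Ro
np.set_printoptions(precision=4,suppress=True)
q=readout.current_ee_rot(); print(q, Ro.from_quat(np.r_[q[1:],q[0]]).as_matrix(), readout.current_time())
robot.movep([0.5,-0.1,0.27],[0,1,0,0]) # tool y -> world -y... 
print(readout.current_joint_positions(),readout.current_time())
p=eyes.snapshot("wrist"); save(p,"w1.png")
np.savez("pics/w1.npz",**{k:p[k] for k in("color","z_map","fx","fy","cx","cy","rvec","tvec")})
R=cv2.Rodrigues(np.array(p["rvec"],float))[0]; print("cam",-R.T@np.ravel(p["tvec"]),R)
for n,z in dict(feeder=0,opening=.024,channel_end=.024,lug=.0495,well_1=.0125,tablet_0=.028).items():
    for r in models.place_of(p,n)[:4]: print(n,round(r["p"],2),np.round(r["centre"],1),w(p,r["centre"],z))
```

```text
[0.     0.9834 0.1814 0.    ] [[ 0.9342  0.3567  0.    ]
 [ 0.3567 -0.9342 -0.    ]
 [ 0.      0.     -1.    ]] 1.3
[-0.4177  0.1621  1.5631 -0.0003  1.4164  1.1539] 3.1667
cam [ 0.5677 -0.1019  0.4118] [[ 0.     -1.      0.0006]
 [-0.9634  0.0001  0.2682]
 [-0.2682 -0.0006 -0.9634]]
feeder 0.88 [162.4 320.7] [ 0.5199 -0.1026  0.    ]
opening 0.68 [163.7 317.9] [ 0.5215 -0.1001  0.024 ]
channel_end 0.83 [  3.2 322. ] [ 0.6532 -0.1036  0.024 ]
lug 0.69 [223.8 321.9] [ 0.4719 -0.1036  0.0495]
well_1 0.86 [160.7 273.4] [ 0.5229 -0.0585  0.0125]
well_1 0.75 [161.6 319.8] [ 0.5221 -0.1018  0.0125]
well_1 0.66 [166.5 381.1] [ 0.5175 -0.1591  0.0125]
tablet_0 0.96 [ 25.8 321.6] [ 0.6354 -0.1033  0.028 ]
tablet_0 0.71 [ 70.6 320.1] [ 0.6006 -0.102   0.028 ]
tablet_0 0.66 [118.1 321. ] [ 0.5616 -0.1028  0.028 ]
```

View pics/w1.png

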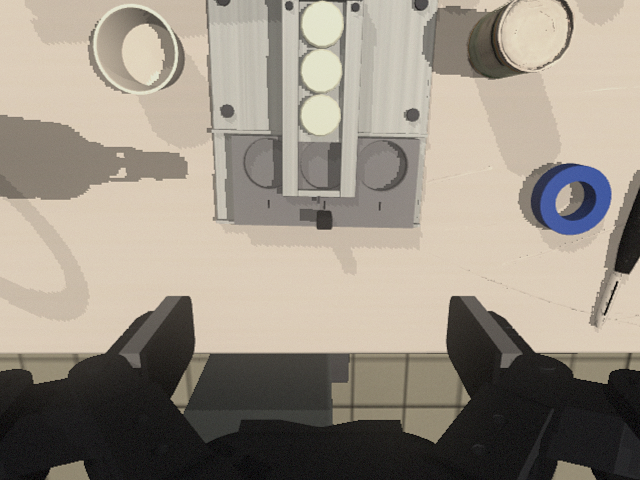

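View pics/scene0.png

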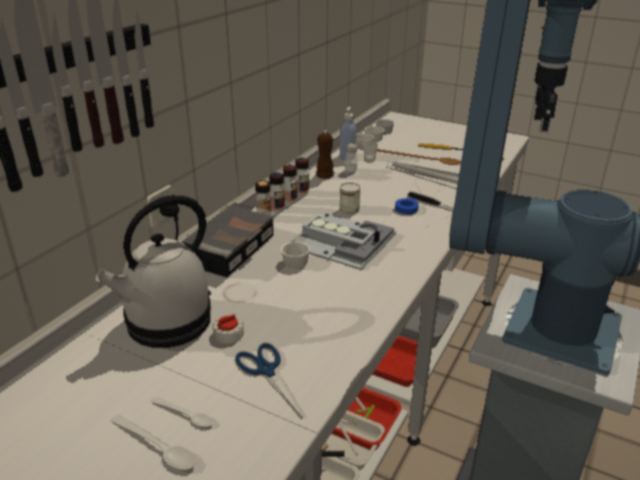

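Run:
```python
from h import *
np.set_printoptions(precision=4,suppress=True)
robot.movep([0.545,-0.102,0.19],[0,1,0,0])
p=eyes.snapshot("wrist")
np.savez("pics/w2.npz",**{k:p[k] for k in("color","z_map","fx","fy","cx","cy","rvec","tvec")})
cv2.imwrite("pics/w2.png",cv2.resize(p["color"][:330,160:500,::-1],None,fx=1.8,fy=1.8,interpolation=cv2.INTER_CUBIC))
print(p["fx"])
for n,z in dict(opening=.024,channel_end=.024,lug=.0495,well_1=.0125,tablet_0=.028).items():
    for r in models.place_of(p,n)[:3]: print(n,round(r["p"],2),np.round(r["centre"],1),w(p,r["centre"],z))
# tablet blobs: pale, top face
hsv=cv2.cvtColor(p["color"],cv2.COLOR_RGB2HSV); g=p["color"].astype(int)
for r in models.outline_of(p,"tablet_0")[:3]:
    m=r["region"].astype(np.uint8); c=np.argwhere(m); (cc,rad)=cv2.minEnclosingCircle(c[:,::-1].astype(np.float32)); print("tab",round(r["p"],2),cc,rad,w(p,[cc[1],cc[0]],.032))
```

```text
425.44109146963905
opening 0.86 [234.6 316.6] [ 0.5221 -0.1003  0.024 ]
opening 0.39 [230.5 258.1] [ 0.5252 -0.0564  0.024 ]
channel_end 0.7 [ 43.5 323.6] [ 0.6553 -0.1051  0.024 ]
lug 0.87 [312.6 319.8] [ 0.4704 -0.1028  0.0495]
lug 0.47 [ 74.5 322.4] [ 0.6338 -0.1043  0.0495]
well_1 0.9 [233.8 390.3] [ 0.5194 -0.1578  0.0125]
well_1 0.79 [231.8 322.1] [ 0.521  -0.1045  0.0125]
well_1 0.61 [229.2 260.8] [ 0.523  -0.0568  0.0125]
tablet_0 0.93 [185.4 316.5] [ 0.5602 -0.1003  0.028 ]
tablet_0 0.74 [127.7 321.3] [ 0.6006 -0.1037  0.028 ]
tablet_0 0.69 [ 75.9 320.5] [ 0.6346 -0.1031  0.028 ]
tab 0.97 (322.0754089355469, 72.77374267578125) 28.398714065551758 [ 0.6362 -0.1041  0.032 ]
tab 0.95 (319.27130126953125, 179.6939697265625) 25.901479721069336 [ 0.565  -0.1023  0.032 ]
tab 0.91 (320.2903137207031, 128.4516143798828) 26.090469360351562 [ 0.6003 -0.103   0.032 ]
```

View pics/w2.png

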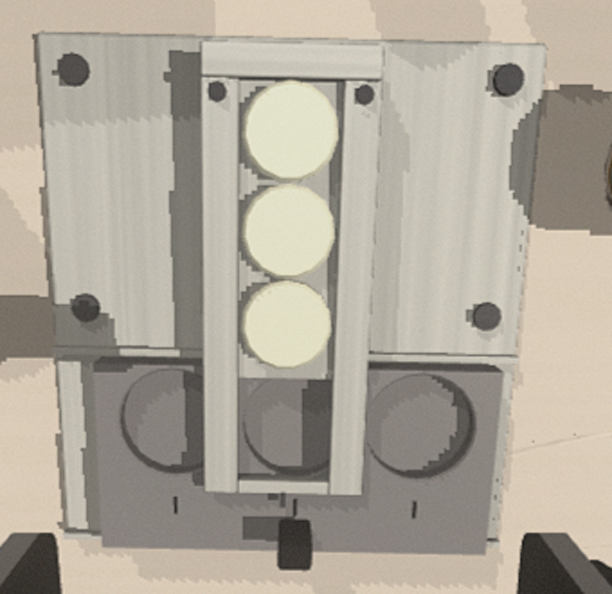

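Run:
```python
import numpy as np
np.set_printoptions(precision=4,suppress=True)
from h import w
p=dict(np.load("pics/w2.npz"))
f=lambda x,y,z:w(p,[y/1.8,x/1.8+160],z)[:2]
for n,a in dict(lipL=(206,492,.03),lipR=(362,494,.03),inL=(239,480,.03),inR=(329,480,.03),topL=(202,78,.032),topR=(382,80,.032),out_topL=(203,42,.032),out_topR=(384,43,.032),floorendL=(239,377,.024),floorendR=(329,379,.024),tickF=(283,497,.03),tick1=(295,507,.022),tick0=(175,505,.022),tick2=(414,509,.022),lugT=(294,521,.0495),lugB=(294,569,.0495),platL=(62,535,.002),platR=(497,541,.002),plTL=(38,34,.024),plTR=(545,44,.024),t0=(287,323,.032),t1=(289,230,.032),t2=(291,130,.032)).items(): print(n,f(*a))
```

```text
lipL [ 0.4932 -0.0684]
lipR [ 0.4924 -0.1341]
inL [ 0.4986 -0.0824]
inR [ 0.4987 -0.1201]
topL [ 0.6543 -0.0716]
topR [ 0.6537 -0.1368]
out_topL [ 0.6662 -0.0723]
out_topR [ 0.6659 -0.1371]
floorendL [ 0.5415 -0.0827]
floorendR [ 0.5407 -0.1197]
tickF [ 0.491  -0.1008]
tick1 [ 0.4831 -0.106 ]
tick0 [ 0.484  -0.0538]
tick2 [ 0.4822 -0.1577]
lugT [ 0.4886 -0.1053]
lugB [ 0.4675 -0.1054]
platL [0.4605 0.0028]
platR [ 0.4577 -0.2009]
plTL [ 0.6702 -0.0111]
plTR [ 0.6671 -0.1971]
t0 [ 0.5651 -0.1024]
t1 [ 0.6008 -0.1032]
t2 [ 0.6366 -0.1039]
```

```bash
cat >> h.py <<'E'
O=np.array([.5215,-.1018]); YAW=-.017; Q=[0,np.cos(YAW/2),np.sin(YAW/2),0]
def F(x,y,z):
    c,s=np.cos(YAW),np.sin(YAW); return [O[0]+c*x-s*y,O[1]+s*x+c*y,z]
def T(): return round(readout.current_time(),2)
def fr(): return np.round(readout.current_force(),1)
def carrier(q_from,q_to,z=.027):
    "pinch the lug at carrier position q_from, move it to q_to, let go and rise"
    robot.movep(F(-.049,q_from,.09),Q); effector.move_gripper(.045,25); robot.move_l(F(-.049,q_from,z))
    effector.move_gripper(0.,25); print("gap",readout.current_finger_gap(),fr())
    robot.move_l(F(-.049,q_to,z),max_speed=.04); print("moved",fr(),readout.current_tool_pos(),T())
    effector.move_gripper(.045); robot.move_l(F(-.049,q_to,.09),max_speed=.2)
def press(x,zmin=.029):
    "shut fingers down on a tablet at feeder x until light contact; returns z"
    effector.move_gripper(0.); robot.movep(F(x,0,.07),Q); robot.move_l(F(x,0,.036),max_speed=.1)
    f0=fr()[2]; z=.0345
    while z>=zmin:
        robot.move_l(F(x,0,z),max_speed=.05); f=fr()[2]-f0
        if abs(f)>3: break
        z-=.0005
    print("contact z",z,"f",f,T()); return z
def drag(x0,x1,z,n=8):
    for x in np.linspace(x0,x1,n+1)[1:]:
        robot.move_l(F(x,0,z),max_speed=.04); print(round(x,4),fr(),end=" ")
    print(T())
E
python3 - <<'E'
from h import *
carrier(-.0045,0.)
effector.move_gripper(0.); robot.movep(F(.0465,0,.07),Q)
print(T()); z=press(.0465); print(fr(),readout.current_tool_pos())
E
```

```text
gap 0.013161236850155786 [-1.   1.   7.2]
moved [-0.3  0.6  6.9] [ 0.47333481 -0.10122987  0.02807471] 6.56
8.41
contact z 0.0315 f 4.4 11.12
[-1.1  0.2  4.9] [ 0.56817524 -0.10265307  0.03210105]
```

Run:
```python
from h import *
drag(.0465,.003,.0315)
robot.move_l(F(.003,0,.06),max_speed=.15)
robot.movep(F(.03,0,.19),Q)
p=eyes.snapshot("wrist"); print(T())
cv2.imwrite("pics/w3.png",cv2.resize(p["color"][:330,160:500,::-1],None,fx=1.8,fy=1.8,interpolation=cv2.INTER_CUBIC))
np.savez("pics/w3.npz",**{k:p[k] for k in("color","z_map","fx","fy","cx","cy","rvec","tvec")})
```

```text
0.0411 [ 0.1 -0.7  5.6] 0.0356 [-0.4 -0.7  6.1] 0.0302 [-0.6  0.5  6.6] 0.0248 [-0.1 -0.6  7.2] 0.0193 [-1.5  0.2  7.7] 0.0139 [ 0.1 -0.   7.3] 0.0084 [-0.4 -0.3  0.7] 0.003 [ 0.4 -0.5  0.5] 13.38
14.37
```

View pics/w3.png

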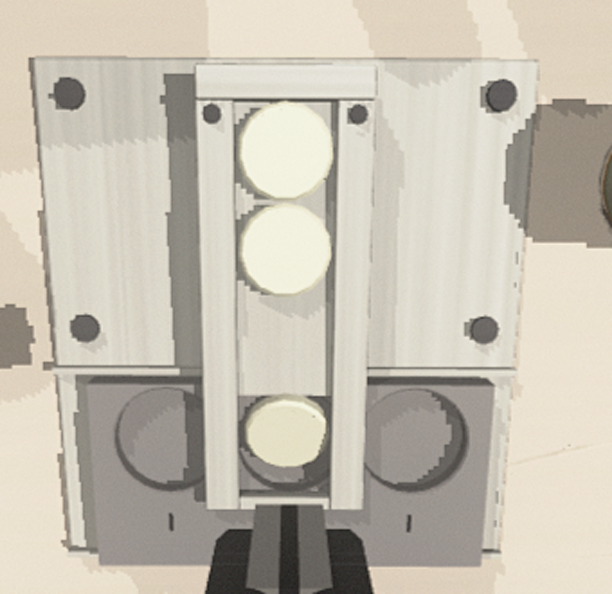

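```bash
cat >> h.py <<'E'
def disc(p,r0,r1,c0,c1):
    "pale tablet pixels in an image box: plane fit z=a+bx+cy about mean, and centre"
    R=cv2.Rodrigues(np.array(p["rvec"],float))[0]; t=np.array(p["tvec"],float).ravel()
    m=np.zeros((480,640),bool); g=p["color"].astype(int)
    m[r0:r1,c0:c1]=(g[r0:r1,c0:c1,0]-g[r0:r1,c0:c1,2]>15)&(g[r0:r1,c0:c1,0]>150)&(p["z_map"][r0:r1,c0:c1]>0)
    v,u=np.nonzero(m); d=p["z_map"][v,u]
    P=(np.c_[(u-p["cx"])/p["fx"]*d,(v-p["cy"])/p["fy"]*d,d]-t)@R
    X=P-P.mean(0); k=np.abs(P[:,2]-np.median(P[:,2]))<.006
    a=np.linalg.lstsq(np.c_[np.ones(k.sum()),X[k,:2]],P[k,2],rcond=None)[0]
    print("n",len(P),"fit",np.round(a,4),"x",np.round(np.percentile(P[:,0],[1,99]),4),"y",np.round(np.percentile(P[:,1],[1,99]),4),"z",np.round(np.percentile(P[:,2],[5,50,95]),4))
E
python3 - <<'E'
from h import *
p=dict(np.load("pics/w3.npz"))
b=lambda y0,y1,x0,x1:[int(y0/1.8),int(y1/1.8),int(x0/1.8)+160,int(x1/1.8)+160]
disc(p,*b(385,480,243,331)); disc(p,*b(205,295,240,332))
E
```

```text
n 1735 fit [ 0.0254  0.1237 -0.0156] x [0.5091 0.5459] y [-0.1173 -0.0855] z [0.0207 0.0252 0.0302]
n 2308 fit [ 0.0313 -0.0042 -0.0004] x [0.584  0.6177] y [-0.1193 -0.0853] z [0.0233 0.0312 0.0326]
```

```bash
cat >> h.py <<'E'
def nudge(x0=.040,x1=.0285,z=.0268):
    "shut fingers down in the free channel behind a hung tablet and push its rear edge forward"
    effector.move_gripper(0.); robot.movep(F(x0,0,.06),Q); robot.move_l(F(x0,0,z),max_speed=.06); print(fr())
    drag(x0,x1,z,5); robot.move_l(F(x1,0,.06),max_speed=.15)
def look(name):
    robot.movep(F(.04,0,.19),Q); p=eyes.snapshot("wrist"); print(T())
    cv2.imwrite(f"pics/{name}.png",cv2.resize(p["color"][:330,160:500,::-1],None,fx=1.8,fy=1.8,interpolation=cv2.INTER_CUBIC))
    g=p["color"].astype(int)
    for r in models.outline_of(p,"tablet_0")[:4]:
        v,u=np.nonzero(r["region"]); print(round(r["p"],2),r["centre"]); disc(p,v.min(),v.max()+1,u.min(),u.max()+1)
    return p
E
python3 - <<'E'
from h import *
nudge(); look("w4")
E
```

```text
[-0.2  0.  -0.6]
0.0377 [-0.5 -0.4  0.2] 0.0354 [0.3 0.9 0.1] 0.0331 [-0.2  0.  -0.1] 0.0308 [ 0.1  1.  -0.1] 0.0285 [ 0.2 -0.3 -0.6] 17.12
18.12
0.9 [255.9, 315.7]
n 1485 fit [ 0.0198 -0.0023 -0.0039] x [0.5046 0.5378] y [-0.1168 -0.0858] z [0.0184 0.0198 0.0209]
0.57 [153.6, 316.9]
n 2328 fit [0.0313 0.0005 0.0029] x [0.5821 0.6173] y [-0.1195 -0.0851] z [0.0233 0.0312 0.0325]
0.56 [103.8, 319.3]
n 2613 fit [0.0313 0.001  0.0016] x [0.6181 0.6537] y [-0.1206 -0.0857] z [0.023  0.0311 0.0325]
```

View pics/w4.png

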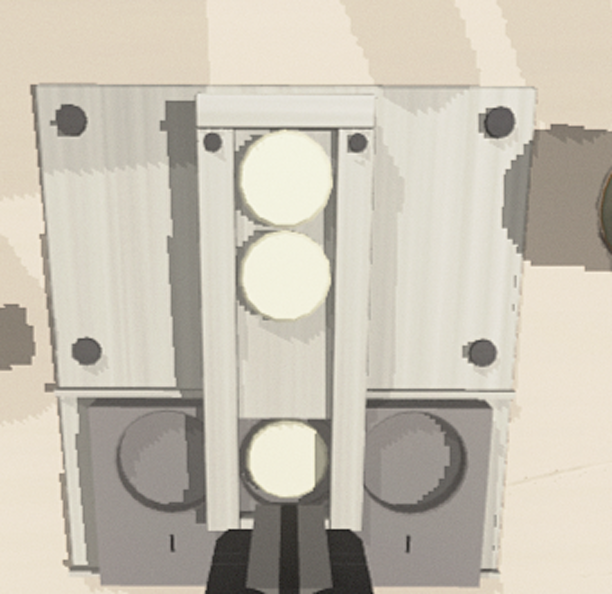

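Run:
```python
from h import *
carrier(0.,-.052,.0285)
x=.0815; z=press(x); drag(x,.004,z,6); robot.move_l(F(.004,0,.06),max_speed=.15)
nudge(); look("w5")
```

```text
gap 0.013147705310609631 [-0.3 -0.5  6.1]
moved [-1.6 -0.1  7.1] [ 0.47219426 -0.15326101  0.02956846] 21.66
contact z 0.0315 f 4.6 25.89
0.0686 [-0.8 -0.5  5.6] 0.0557 [-0.5 -0.8  8.1] 0.0428 [-1.7  0.2  9.1] 0.0298 [-0.4  0.2  8.4] 0.0169 [-1.2 -0.   7.6] 0.004 [ 0.4 -0.  -0.2] 28.74
[-0.4  0.2  0.2]
0.0377 [-0.2  0.3 -0.3] 0.0354 [-1.1  0.3 -0.4] 0.0331 [ 0.   0.4 -0.1] 0.0308 [0.5 0.2 0.5] 0.0285 [ 0.6 -0.2 -0.4] 31.52
32.52
0.98 [253.8, 320.2]
n 1527 fit [ 0.0198  0.0074 -0.0071] x [0.5042 0.541 ] y [-0.1174 -0.0858] z [0.0184 0.0198 0.0211]
0.92 [256.6, 384.0]
n 1576 fit [ 0.0197 -0.0093  0.0007] x [0.5037 0.5374] y [-0.1709 -0.137 ] z [0.0183 0.0198 0.021 ]
0.6 [100.9, 317.2]
n 2545 fit [0.0313 0.0017 0.0022] x [0.6189 0.654 ] y [-0.1202 -0.0864] z [0.0233 0.0311 0.0325]
```

View pics/w5.png

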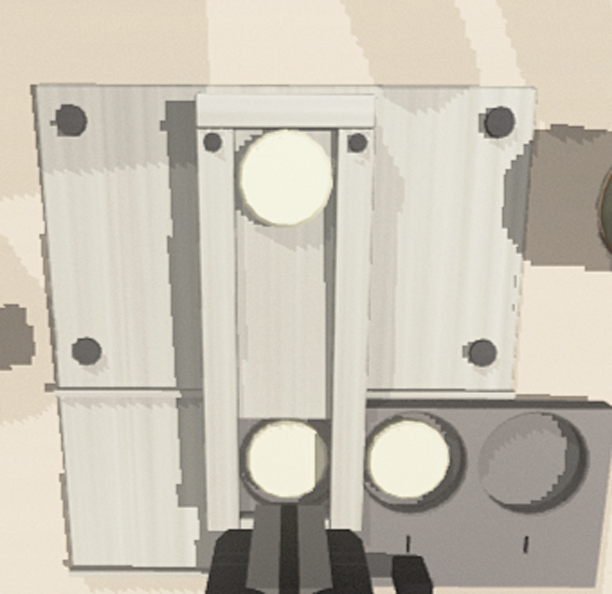

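Run:
```python
from h import *
carrier(-.052,.052,.0285)
x=.117; z=press(x); drag(x,.004,z,6); robot.move_l(F(.004,0,.06),max_speed=.15)
nudge(); look("w6")
```

```text
gap 0.013298277595881553 [-0.9  0.4  7.3]
moved [ 0.9 -2.4  6. ] [ 0.47460999 -0.04971494  0.02960164] 37.38
contact z 0.0315 f 5.5 41.73
0.0982 [-1.   0.5  6.8] 0.0793 [-0.4  0.4  8.1] 0.0605 [-1.5  0.3  8. ] 0.0417 [-1.  -0.6  7.7] 0.0228 [-0.5  0.1  8.2] 0.004 [0.7 0.7 0.1] 45.42
[-0.1  1.7 -0.7]
0.0377 [ 1.  -0.6  0.1] 0.0354 [0.5 0.  0.2] 0.0331 [-0.6 -1.1 -0.4] 0.0308 [ 0.2  0.3 -0.1] 0.0285 [ 0.6 -0.  -0.2] 48.2
49.21
0.84 [257.1, 248.8]
n 1509 fit [ 0.0197 -0.0061 -0.0048] x [0.5055 0.5392] y [-0.0657 -0.034 ] z [0.0184 0.0198 0.021 ]
0.82 [252.6, 186.5]
n 1597 fit [ 0.0196 -0.0106  0.0117] x [0.5075 0.5401] y [-0.0156  0.0185] z [0.0179 0.0197 0.0209]
0.78 [257.1, 320.6]
n 1511 fit [ 0.0198  0.0061 -0.0022] x [0.5044 0.541 ] y [-0.1174 -0.0863] z [0.0184 0.0198 0.021 ]
```

View pics/w6.png

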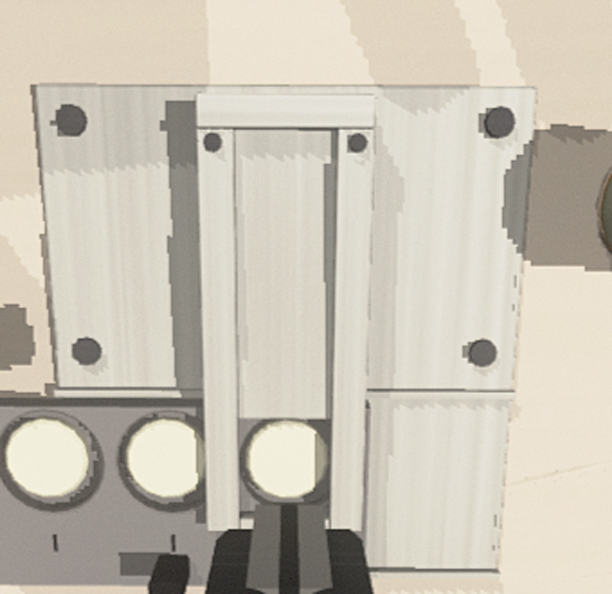

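All three tablets lie flat, with their tops at about 20 mm, and sit well centred in their wells. The robot is clear, so I am handing in.

Run:
```python
from h import *
robot.wait(.3); print(fr(),T()); ticket.job_done()
```

```text
[-0.1 -0.3 -0.5] 49.56
the job is handed in; nothing more can be done
```

All three tablets are seated flat, one in each well, and I handed the job in at 49.6 s of the 72 s allowed.

- **Method:** For each tablet I pinched the lug to bring an empty well under the opening, then dragged the tablet in with shut fingertips. The upward force on the tool stayed below about 10 N in the readings I took. I then swept the fingers behind it to push its rear edge forward.
- **What went wrong:** The first tablet caught on the edge of the channel floor and lay tilted about 0.12 rad. The sweep dropped it flat, so I did the same for the other two.
- **Last checks:** The wrist picture and depth readings put the tablet tops at about 19.8 mm (20.5 mm expected). Fitted tilts were under 0.02 rad, and the tablets looked well centred in the wells. The gripper was raised clear and the force reading was about zero.
- **Not checked:** I did not measure the other objects again at the end, but the arm did not go near them. I noticed one unexplained reading: about 6–7 N upward on the tool each time it pinched the lug, well under the limits.

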